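Clear the doorway and latch the chip guard

TASK

The spray can left in the doorway of the engraver's chip guard is in the way of the door: first stand it upright in the empty tray. Then swing the guard's door shut and press it home until the sprung latch snaps in behind the strike. Do not slam the door or push on it with more than 20 N, and do not knock over the can or disturb the other things on the bench.

Things in the scene. Friction and masses are not known exactly. Their poses are not given: they have to be found in the camera images.
- guard: Chip guard: fixed open-topped plywood enclosure, 294 mm wide, 245 deep, walls 160 high, a small engraver inside. Origin: on the bench, middle of the doorway, in the shut door's outer plane. +x points into the guard, +y to its left side as the robot sees it. The right wall (inner face at y -135) carries the steel strike bracket; nothing sticks out in front of the doorway by more than 12.
- door_hinge (a point): The door's vertical hinge axis at bench height, 112 mm to the left (+y) of the guard's origin, in the shut door's outer plane; the open door's outer face passes through it. At door angle a the free edge lies from here along guard direction (-sin a, -cos a). The hinge turns easily (about 1 N at the edge) and the door stays where it is left; touch it slowly (under 0.1 m/s), as a knock counts as a hard push.
- guard_door (a joint): Door angle (rad): 0 in line with the guard's front, growing as the free edge swings out towards the robot; starts 1.05 to 1.35. The strike bracket is slotted, set up to 14 mm deeper or shallower than flush, so the latched door rests anywhere from -0.07 to +0.07 and must be felt home; it stops solid some 2.5 mm past its latched rest.
- latch_bolt (a joint): Bevelled sprung bolt at the door's free edge, 130 mm up (value in m): 0 fully out (11 mm beyond the edge), 0.011 pushed in. Over the last 15 mm or so of the edge's travel the bevel rides on the strike and the bolt goes in to about 0.009, then springs out to 0 behind it. The push grows to roughly 10 N (at 172 mm from the hinge) before it snaps; let go earlier, the door springs back a little.
- bumper (a joint): Sprung black rubber bumper (20 x 22 mm) on the strike bracket behind the door's free edge, 60 mm up (value in m): 0 free, growing as the shut door presses it inwards, 0.0055 solid. It pushes back with 1 N per mm. Held by the latch, the door keeps it pressed about 0.003; when the door is not latched it pushes the door off.
- push_spot (a point): Point on the door's outer face (the one towards the robot when shut, to the left when open), 172 mm from the hinge and 115 above the bench: a good place to push.
- door_edge (a point): Top corner of the door's free edge on its outer face, 222 mm from the hinge, 150 above the bench. The door: plywood frame with a clear pane, 220 wide, 18 thick, from 14 to 150 above the bench. Its outer face is smooth but for a steel knob 20 across and 20 proud, 45 above the bench and 203 from the hinge.
- spray_can: Plain bare-metal aerosol can, loose, 48 mm diameter, straight sides up to 128, with a narrower grey cap (34 diameter) up to 156; 0.2 to 0.35 kg. Origin: centre of its base. It starts upright on the bench in front of the doorway, where the door would strike it.
- tray: Empty grey open tray, fixed to the bench, 150 x 150 mm outside, walls 5 thick and 45 high, floor 5 thick. Origin: centre of its underside; x and y along its sides. It stands to the left or to the right of the guard.
- tumbler: Closed steel drinking tumbler, 68 mm diameter, 130 high, loose; leave alone. Origin: centre of its base.
- glue_bottle: Small white bottle, 34 mm diameter, 85 high, loose; leave alone. Origin: centre of its base.
- tape_roll: Roll of paper tape lying flat, 96 mm outside diameter, 24 high, loose; leave alone. Origin: centre of its underside.
- screwdriver: Screwdriver lying on the bench, about 200 mm long, loose; leave alone. Lies along its x.

How it is judged:
On the way, in this order (a step that is already met when the one before it is completed fails the run):
1. the spray can stands upright in the tray, let go (x of spray_can in the frame of tray between -0.05 and 0.05 m and y of spray_can in the frame of tray between -0.05 and 0.05 m and z of spray_can in the frame of tray below 0.015 m and angle between spray_can's own z axis and vertical below 0.12 rad and contact force between the fingers and spray_can below 0.1 N and linear speed of spray_can below 0.03 m/s), for 0.2 s.
2. the door is shut with the latch bolt snapped out behind the strike (value of joint guard_door below 0.09 rad and value of joint latch_bolt below 0.0012 m and value of joint bumper above 0.0012 m), for 0.2 s.
At the end, for the whole second after the job is handed in: The spray can stands upright (within 0.12 rad), let go, on the tray floor, within 50 mm of its centre along both sides; the door is shut (below 0.09 rad) and at rest, the latch bolt out to within 1.2 mm behind the strike, so that the bumper stays pressed in by over 1.2 mm (all of step 1 and all of step 2 and velocity of joint guard_door between -0.03 and 0.03 rad/s); the robot touches nothing.
It fails at once if the door is pushed with more than 20 N (contact force between any of the fingers, the arm and guard_door above 20 N).
It fails at once if the door is slammed (faster than 2.5 rad/s) (velocity of joint guard_door below -2.5 rad/s).
It fails at once if the can is knocked over (angle between spray_can's own z axis and vertical above 0.7 rad).
It fails at once if another thing on the bench is moved more than 15 mm (distance of any of tumbler, glue_bottle, tape_roll, screwdriver from where it was at the start of the episode above 0.015 m).
It also fails if it takes over 72 s, if anything falls off the work surface, if the arm or the gripper's body presses on something with over 40 N, if the wrist force passes 120 N, or if a joint passes its speed limit or range.

ROBOT

A 6-joint arm with a two-finger parallel gripper is mounted at the origin on the work surface. World frame = base frame: x ahead of the robot, y to its left, z up, the work surface at z = 0. Lengths are in m, angles in rad, forces in N, time in s.
With the tool pointing down it reaches from about 0.375 to 0.9 m from the base axis. Payload 3.1 kg.
Tool frame: the origin (TCP) lies at the centre of the arm's flange, where the gripper is bolted on; the fingertips stand tip_reach ahead of it and the grasp point (between the pads) lies 164 mm ahead of it (tip_reach is the distance from the TCP to the fingertips, in m); z points along the fingers, y is the direction in which the jaws open and shut (so a half turn about z gives the same grasp; the last joint's range is limited). The gripper opens to 87 mm and grips with 3 to 60 N. Pads are 19 mm wide; open, the fingers measure 117 mm over their backs; the gripper's body (75 mm by 190 mm) begins 51 mm behind the grasp point.
Start: joints at [1.161, 0.527, 1.433, -0, 1.181, -0.178], TCP at [0.144, 0.608, 0.405] pointing down, gripper open.
Joint ranges: [-3.08, 3.08], [-0.75, 2.2], [0.22, 2.44], [-1.43, 4.57], [0, 2.65], [-2.85, 2.85]. Speed limits (rad/s): [2.79, 2.79, 3.14, 3.14, 3.14, 3.14].

INTERFACE

Orientations are given as a unit quaternion [x, y, z, w].
In Python, from rig import get_obs, camera, hand_in, tip_reach gives the robot as it stands. The module is installed in compiled form; this text tells all that it offers.
- The arm moves only by the tool servo_tool, never from a script. Its argument "steps" is one flat list of numbers, 5 for each row, row after row: the finger opening in m, from 0 to 0.087, then the shift along the tool's x, y, z in m, then the turn about the tool's z in rad. A call has 1 to 12 rows; each row is the pose to reach, as a shift and turn from the pose commanded when the call began, along the tool's axes at that moment; what a row does not reach only later rows make up. A row lasts 1/8 s, in which the tool goes at most 62.5 mm and 10.7 degrees, less where a joint would pass 70% of its speed; a pose out of reach is approached as far as the arm can. A call with a gripper value outside its range is refused whole. The fingers move at their own pace and stop on an object; "force" is the grip in N (left out, the last holds). Time passes only in rows, so rows that repeat a pose let the fingers close. It gives the time, the measured TCP pose, the force and the opening at its end, in the units of the state.
- get_obs(): the state, without advancing time (a new reading comes with each control period).
- camera(name): name is "side" or "top"; returns a dict with "pixels" (400x640x3 uint8, blue, green, red), "vertical_fov" (degrees; the focal length in pixels is half the picture's height over the tangent of half this angle, whatever the lens; pixels are square), "cx", "cy" (the principal point, pixels), "T" (4x4, takes a point from camera to world coordinates). Camera axes: x right, y up, looking along -z (the intrinsics and any distortion apply to the point x, -y, -z); pixel columns grow to the right and rows downward; lengths in m; the calibration is good to about 2 mm. A picture is of the moment at which its call begins. There is no depth.
- hand_in(): hands the job in, once; it reports no verdict.
The state is a dict: "time": time; "q": joint angles; "joint_velocities": joint speeds; "joint_torque": joint torques, N m; "position": TCP position; "tool_rot": TCP orientation; "ft_force": force on the tool from outside, world axes, zero at the start; "moment": the same for the moment, N m; "grip_width": finger opening in m.
Only numpy, scipy, OpenCV 4.12 (cv2) and the standard library are available. Lean on these libraries where they do the work, as an engineer would, in place of code of your own. Each camera call takes 0.05 s, during which the arm holds its last target.

## Working session

There is one attempt and no reset: what is moved stays moved. The work goes in short steps, Python scripts to look and compute and a tool call to move; the robot and the scene stay as the last step left them, time stands still between calls to the robot, and variables do not carry over. Pictures are saved under pics/ and viewed, and the job is handed in when it is done.

Besides the shell and the picture viewer there is one more tool, called in YAML: its name, and indented under it one key for each argument. servo_tool: Moves the arm, as the interface text tells. Its arguments: {"type":"object","properties":{"steps":{"type":"array"},"force":{"type":"number"}},"required":["steps"]}

```bash
mkdir -p pics; cat > h.py <<'E'
import numpy as np, cv2
from rig import get_obs, camera, hand_in, tip_reach
def snap(n,f):
    c=camera(n); cv2.imwrite('pics/'+f,c['pixels']); np.save('pics/'+f[:-4]+'.npy',c,allow_pickle=True); return c
def K(c):
    h=c['pixels'].shape[0]; f=h/2/np.tan(np.radians(c['vertical_fov'])/2); return f
def ray(c,u,v):
    f=K(c); d=np.array([(u-c['cx'])/f,-(v-c['cy'])/f,-1.]); T=np.array(c['T']); return T[:3,3],T[:3,:3]@d
def onz(c,u,v,z):
    o,d=ray(c,u,v); return o+d*(z-o[2])/d[2]
def proj(c,p):
    T=np.array(c['T']); q=T[:3,:3].T@(np.array(p)-T[:3,3]); f=K(c); return c['cx']+f*q[0]/-q[2], c['cy']-f*q[1]/-q[2]
def load(f): return np.load('pics/'+f+'.npy',allow_pickle=True).item()
E
python3 - <<'E'
from h import *
for n in('side','top'):
    c=snap(n,n+'0.png'); print(n,{k:v for k,v in c.items() if k!='pixels'})
print(get_obs(),tip_reach)
E
```

```text
side {'vertical_fov': 50.96288377781936, 'cx': 329.0887284480327, 'cy': 196.92514049024444, 'T': array([[-0.7401244 ,  0.50793561, -0.4407009 ,  0.16337306],
       [-0.67246243, -0.55592468,  0.48861236,  0.45760066],
       [ 0.00318711,  0.65798873,  0.75302104,  0.85428872],
       [ 0.        ,  0.        ,  0.        ,  1.        ]])}
top {'vertical_fov': 56.92741985171022, 'cx': 324.82174586131555, 'cy': 194.203000685354, 'T': array([[-0.01820443,  0.98257807, -0.18495658,  0.36961112],
       [-0.99967117, -0.01454591,  0.02111819, -0.00322926],
       [ 0.01805991,  0.18528021,  0.98251976,  1.13972748],
       [ 0.        ,  0.        ,  0.        ,  1.        ]])}
{'time': 0.1, 'q': array([ 1.16049937e+00,  5.28361504e-01,  1.43374235e+00,  9.60039882e-06,
        1.18143133e+00, -1.78480562e-01]), 'joint_velocities': array([ 0.00190326, -0.00380793, -0.00343859, -0.00016126, -0.00052849,
       -0.00116018]), 'joint_torque': array([-1.05602192e-04, -4.40987742e+01, -1.77149767e+01,  6.34575030e-02,
        5.34261914e-02, -6.09836593e-05]), 'position': array([0.14342698, 0.60800987, 0.40388647]), 'tool_rot': array([ 1.15650597e-01,  9.93289482e-01, -9.28188826e-04, -2.86064302e-04]), 'ft_force': array([0.28715744, 1.21677917, 0.53937801]), 'moment': array([-0.04839134, -0.0005793 ,  0.05412967]), 'grip_width': 0.08699509991707971} 0.1822
```

View pics/side0.png

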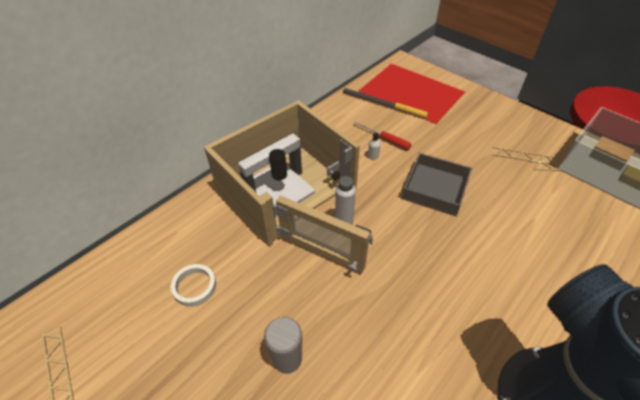

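View pics/top0.png

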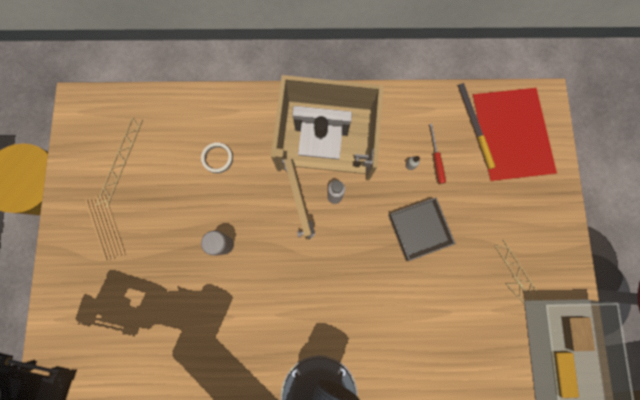

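The top view shows the open door (hinge near 288,160, free edge near 305,235), the can at (336,190) and the tray at (420,228). The tumbler is at (214,243). I'll enlarge both views to get exact pixels.

```bash
python3 - <<'E'
import cv2
a=cv2.imread('pics/top0.png')[70:270,260:460]; cv2.imwrite('pics/top0z.png',cv2.resize(a,(600,600),interpolation=cv2.INTER_CUBIC))
a=cv2.imread('pics/side0.png')[90:290,200:480]; cv2.imwrite('pics/side0z.png',cv2.resize(a,(800,571),interpolation=cv2.INTER_CUBIC))
E
```

```text
(no output)
```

View pics/top0z.png

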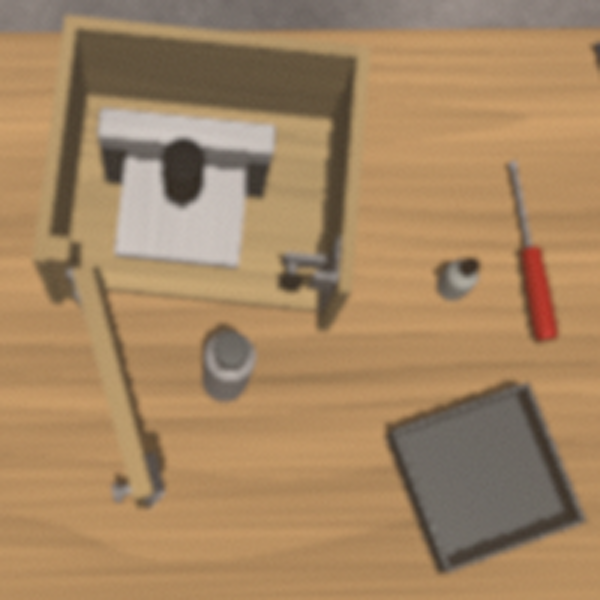

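View pics/side0z.png

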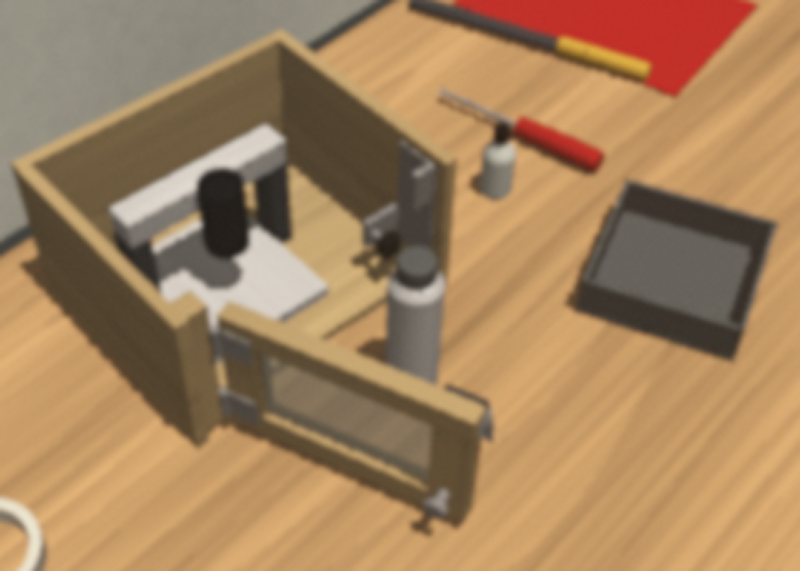

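```bash
cat > m.py <<'E'
from h import *
t=load('top0'); s=load('side0')
def T(x,y,z): return onz(t,260+x/3-.33,70+y/3-.33,z)[:2]
def S(x,y,z): return onz(s,200+x/2.857-.33,90+y/2.857-.33,z)[:2]
E
python3 - <<'E'
from m import *
np.set_printoptions(precision=4,suppress=True)
g=dict(FL=T(38,240,.16),FR=T(350,292,.16),BL=T(67,15,.16),BR=T(370,50,.16)); print(g)
print('w',np.linalg.norm(g['BL']-g['BR']),'d',np.linalg.norm(g['FR']-g['BR']),np.linalg.norm(g['FL']-g['BL']))
gs=dict(FL=S(178,328,.16),FR=S(455,162,.16),BL=S(15,165,.16),BR=S(282,33,.16)); print('side',gs)
tr=np.array([T(*p,.045) for p in [(388,430),(527,385),(582,518),(443,572)]]); print(tr,tr.mean(0),np.linalg.norm(np.roll(tr,-1,0)-tr,axis=1))
ts=np.array([S(*p,.045) for p in [(628,182),(777,224),(734,335),(577,285)]]);print(ts,ts.mean(0),np.linalg.norm(np.roll(ts,-1,0)-ts,axis=1))
print('can',T(232,348,.156),S(417,256,.156))
print('doorT outer free',T(135,498,.15),'inner',T(160,490,.15),'hinge',T(78,268,.15),T(97,265,.15))
print('doorS outer free',S(463,425,.15),'inner',S(484,408,.15),'hinge',S(217,320,.15),S(228,303,.15))
print('tumbler',onz(t,214,242,.13),'bottle',T(469,266,.085))
E
```

```text
{'FL': array([0.6812, 0.1182]), 'FR': array([ 0.628 , -0.1673]), 'BL': array([0.9052, 0.0923]), 'BR': array([ 0.8665, -0.197 ])}
w 0.29190981701847774 d 0.24034106779180928 0.2255105768419361
side {'FL': array([0.6622, 0.121 ]), 'FR': array([ 0.6265, -0.1644]), 'BL': array([0.9021, 0.093 ]), 'BR': array([ 0.8663, -0.1941])}
[[ 0.5154 -0.2183]
 [ 0.559  -0.3615]
 [ 0.4248 -0.4063]
 [ 0.3747 -0.2652]] [ 0.4685 -0.3129] [0.1497 0.1415 0.1497 0.1483]
[[ 0.5585 -0.3601]
 [ 0.4201 -0.4073]
 [ 0.3781 -0.2588]
 [ 0.515  -0.2141]] [ 0.468  -0.3101] [0.1462 0.1543 0.144  0.1523]
can [ 0.578 -0.058] [ 0.5802 -0.0609]
doorT outer free [0.444  0.0314] inner [0.4508 0.009 ] hinge [0.6569 0.0823] [0.6596 0.0648]
doorS outer free [0.4501 0.0391] inner [0.4484 0.0172] hinge [0.6533 0.0905] [0.6597 0.0727]
tumbler [0.4326 0.2772 0.13  ] bottle [ 0.6728 -0.2994]
```

```bash
cat >> h.py <<'E'
from scipy.spatial.transform import Rotation as R
def todelta(target, pos=None, q=None):
    o=get_obs(); pos=o['position'] if pos is None else pos; q=o['tool_rot'] if q is None else q
    return R.from_quat(q).inv().apply(np.array(target)-pos)
E
python3 - <<'E'
from h import *
np.set_printoptions(precision=4,suppress=True)
p=np.array([.144,.608,.405])
print(todelta([.579,-.0595,.405],p),todelta([.579,-.0595,.279],p))
E
```

```text
[-0.5767 -0.5497  0.0008] [-0.5768 -0.5495  0.1268]
```

servo_tool:
  steps: [0.087,-0.03,-0.028,0,0,0.087,-0.07,-0.067,0,0,0.087,-0.11,-0.105,0,0,0.087,-0.15,-0.143,0,0,0.087,-0.19,-0.181,0,0,0.087,-0.23,-0.219,0,0,0.087,-0.27,-0.257,0,0,0.087,-0.31,-0.295,0,0,0.087,-0.35,-0.333,0,0,0.087,-0.39,-0.371,0,0,0.087,-0.42,-0.4,0,0,0.087,-0.44,-0.42,0,0]

```text
time: 1.6
position: [0.4762, 0.0965, 0.4045]
tool_rot: [0.117, 0.993, -0.0, -0.0]
ft_force: [0.2, -0.1, -0.2]
grip_width: 0.0871
```

servo_tool:
  steps: [0.087,-0.03,-0.028,0,0,0.087,-0.07,-0.067,0,0,0.087,-0.11,-0.105,0,0,0.087,-0.13,-0.12,0,0,0.087,-0.137,-0.13,0,0,0.087,-0.137,-0.13,0,0,0.087,-0.137,-0.13,0,0]

```text
time: 2.48
position: [0.5779, -0.0585, 0.4046]
tool_rot: [0.115, 0.993, 0.0, -0.001]
ft_force: [0.5, 0.7, -0.4]
grip_width: 0.0866
```

```bash
python3 - <<'E'
from h import *
np.set_printoptions(precision=4,suppress=True)
o=get_obs();print(o['time'],o['position'],o['tool_rot'],o['ft_force'])
print(todelta([.579,-.0595,.279]))
c=snap('side','side1.png'); a=c['pixels'][90:290,200:480]; cv2.imwrite('pics/side1z.png',cv2.resize(a,(800,571),interpolation=cv2.INTER_CUBIC))
E
```

```text
2.475 [ 0.5779 -0.0585  0.4046] [ 0.1152  0.9933  0.0003 -0.0007] [ 0.4883  0.6976 -0.3554]
[-0.0015 -0.0008  0.1256]
```

View pics/side1z.png

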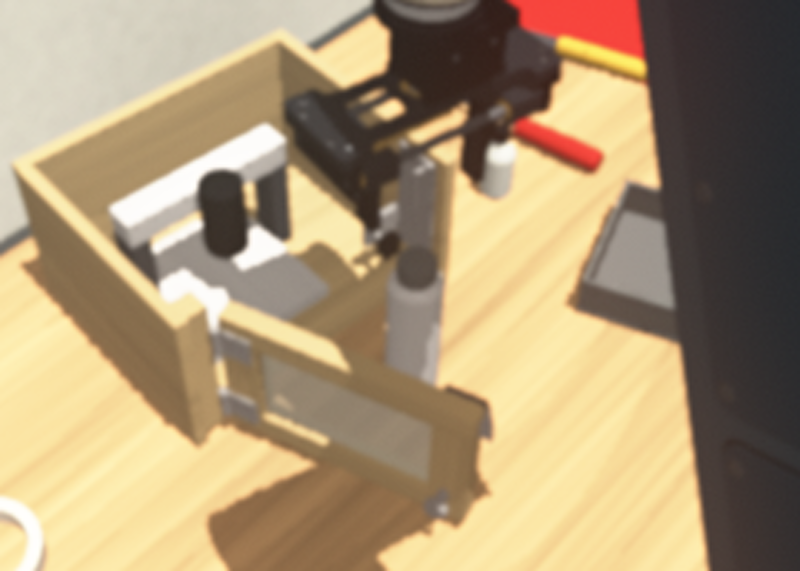

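The gripper hovers above the can, cap at (417,265) in the enlarged picture, and everything else is unmoved. I'll descend and grip.

servo_tool:
  steps: [0.087,-0.001,-0.001,0.03,0,0.087,-0.001,-0.001,0.06,0,0.087,-0.001,-0.001,0.085,0,0.087,-0.001,-0.001,0.105,0,0.087,-0.001,-0.001,0.118,0,0.087,-0.001,-0.001,0.125,0,0.087,-0.001,-0.001,0.125,0]

```text
time: 3.4
position: [0.5795, -0.0605, 0.2798]
tool_rot: [0.115, 0.993, 0.0, -0.0]
ft_force: [-1.1, 0.2, -0.9]
grip_width: 0.087
```

servo_tool:
  steps: [0.065,0,0,0,0,0.055,0,0,0,0,0.05,0,0,0,0,0.045,0,0,0,0,0.04,0,0,0,0,0.04,0,0,0,0,0.04,0,0,0,0]
  force: 25

```text
time: 4.28
position: [0.5796, -0.0607, 0.2798]
tool_rot: [0.116, 0.993, 0.0, 0.0]
ft_force: [0.1, 0.6, 0.7]
grip_width: 0.0474
```

servo_tool:
  steps: [0.04,0,0,-0.015,0,0.04,0,0,-0.04,0,0.04,0,0,-0.07,0,0.04,0,0,-0.1,0,0.04,0,0,-0.1,0]

```text
time: 4.9
position: [0.5801, -0.061, 0.3826]
tool_rot: [0.116, 0.993, -0.001, 0.003]
ft_force: [-0.6, -0.1, -3.5]
grip_width: 0.0473
```

servo_tool:
  steps: [0.04,0.004,-0.02,0,0,0.04,0.01,-0.055,0,0,0.04,0.018,-0.095,0,0,0.04,0.025,-0.135,0,0,0.04,0.033,-0.175,0,0,0.04,0.041,-0.215,0,0,0.04,0.047,-0.25,0,0,0.04,0.051,-0.27,0,0,0.04,0.051,-0.27,0,0,0.04,0.051,-0.27,0,0]

```text
time: 6.15
position: [0.4678, -0.311, 0.3792]
tool_rot: [0.116, 0.993, 0.001, -0.001]
ft_force: [0.3, 0.1, -2.3]
grip_width: 0.0474
```

```bash
python3 - <<'E'
from h import *
np.set_printoptions(precision=4,suppress=True)
o=get_obs();print(o['time'],o['position'],o['tool_rot'],o['ft_force'],o['grip_width'])
print(todelta([.468,-.3115,.284]))
c=snap('side','side2.png'); c=snap('top','top2.png');
E
```

```text
6.15 [ 0.4678 -0.311   0.3792] [ 0.1155  0.9933  0.0009 -0.0006] [ 0.253   0.0772 -2.2867] 0.047369651549362096
[-0.0005 -0.0006  0.0952]
```

View pics/side2.png

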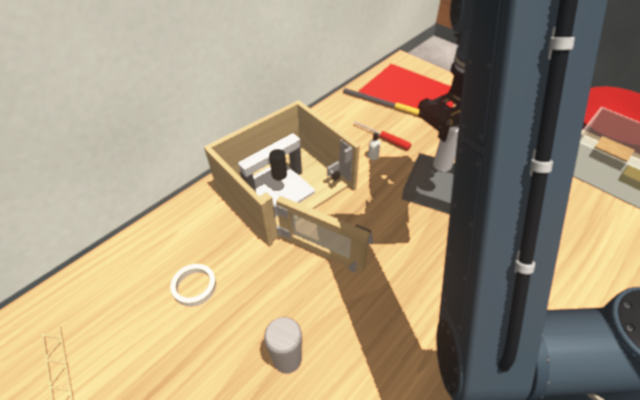

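View pics/top2.png

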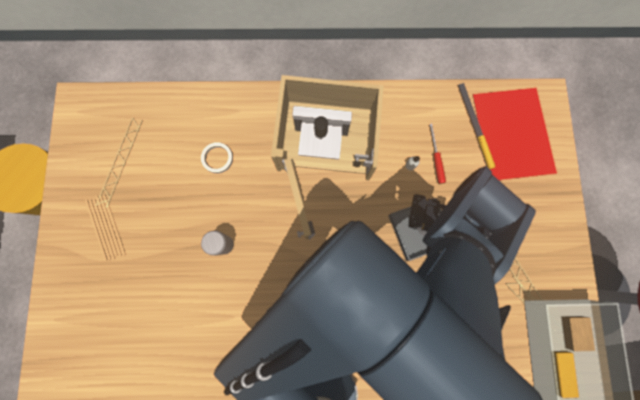

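The can hangs upright over the tray at about (447,150) in the side view, and the bottle and screwdriver are untouched. I'll lower it gently.

servo_tool:
  steps: [0.04,0,-0.001,0.02,0,0.04,0,-0.001,0.045,0,0.04,0,-0.001,0.07,0,0.04,0,-0.001,0.082,0,0.04,0,-0.001,0.088,0,0.04,0,-0.001,0.092,0,0.04,0,-0.001,0.094,0,0.04,0,-0.001,0.094,0,0.04,0,-0.001,0.094,0]

```text
time: 7.38
position: [0.4677, -0.3129, 0.2862]
tool_rot: [0.116, 0.993, -0.0, 0.0]
ft_force: [-0.5, 0.5, -2.3]
grip_width: 0.0473
```

servo_tool:
  steps: [0.04,0,0,0.001,0,0.04,0,0,0.002,0,0.04,0,0,0.002,0]

```text
time: 7.75
position: [0.4679, -0.3129, 0.2848]
tool_rot: [0.116, 0.993, -0.0, 0.001]
ft_force: [-0.0, 1.2, 5.8]
grip_width: 0.0474
```

servo_tool:
  steps: [0.05,0,0,0,0,0.055,0,0,0,0,0.065,0,0,0,0,0.075,0,0,0,0,0.087,0,0,0,0,0.087,0,0,-0.01,0,0.087,0,0,-0.04,0,0.087,0,0,-0.08,0,0.087,0,0,-0.12,0,0.087,0,0,-0.12,0]

```text
time: 9.0
position: [0.4683, -0.3134, 0.408]
tool_rot: [0.116, 0.993, -0.003, 0.004]
ft_force: [0.4, -0.5, -0.3]
grip_width: 0.0871
```

```bash
python3 - <<'E'
from h import *
np.set_printoptions(precision=4,suppress=True)
o=get_obs();print(o['time'],o['position'],o['tool_rot'],o['ft_force'],o['grip_width'])
# pushing geometry
yaw=-.125; X=np.array([np.cos(yaw),np.sin(yaw)]);Y=np.array([-X[1],X[0]])
H=np.array([.659,.0886])
for a in (1.2,1.0,.8,.6,.4,.2,0):
    u=-np.sin(a)*X-np.cos(a)*Y   # along door
    n=-np.cos(a)*X+np.sin(a)*Y   # outward normal
    print(a,H+.172*u, n, H+.172*u+.03*n)
E
```

```text
9.0 [ 0.4683 -0.3134  0.408 ] [ 0.1155  0.9933 -0.0029  0.0036] [ 0.4338 -0.4538 -0.2768] 0.08708956756256046
1.2 [0.4922 0.0467] [-0.2433  0.9699] [0.4849 0.0758]
1.0 [0.5038 0.0144] [-0.4312  0.9023] [0.4909 0.0415]
0.8 [ 0.5216 -0.0149] [-0.6018  0.7986] [0.5036 0.009 ]
0.6 [ 0.5449 -0.0401] [-0.7485  0.6631] [ 0.5225 -0.0202]
0.4 [ 0.5728 -0.0602] [-0.8653  0.5012] [ 0.5468 -0.0452]
0.2 [ 0.6041 -0.0744] [-0.9477  0.3193] [ 0.5756 -0.0648]
0 [ 0.6376 -0.0821] [-0.9922  0.1247] [ 0.6078 -0.0783]
```

servo_tool:
  steps: [0.06,0.006,0.03,0,0,0.03,0.014,0.07,0,-0.02,0,0.023,0.115,0,-0.04,0,0.032,0.16,0,-0.06,0,0.042,0.205,0,-0.08,0,0.051,0.25,0,-0.1,0,0.06,0.295,0,-0.11,0,0.068,0.335,0,-0.11,0,0.076,0.375,0,-0.11,0,0.081,0.4,0,-0.11,0,0.081,0.4,0,-0.11]

```text
time: 10.38
position: [0.4801, 0.0965, 0.4032]
tool_rot: [0.059, 0.998, -0.0, -0.001]
ft_force: [0.3, -0.5, -0.4]
grip_width: 0.0007
```

```bash
python3 - <<'E'
from h import *
np.set_printoptions(precision=4,suppress=True)
o=get_obs();print(o['time'],o['position'],o['tool_rot'],o['ft_force'],o['grip_width'])
print(todelta([.481,.095,.287]))
for n in('side','top'): c=snap(n,n+'3.png')
a=np.vstack([c['pixels'][70:270,260:460]]); cv2.imwrite('pics/top3z.png',cv2.resize(a,(600,600),interpolation=cv2.INTER_CUBIC))
E
```

```text
10.375 [0.4801 0.0965 0.4032] [ 0.0592  0.9982 -0.     -0.0007] [ 0.3234 -0.4883 -0.4332] 0.0007263397957853432
[-0.0013 -0.0014  0.1162]
```

View pics/side3.png

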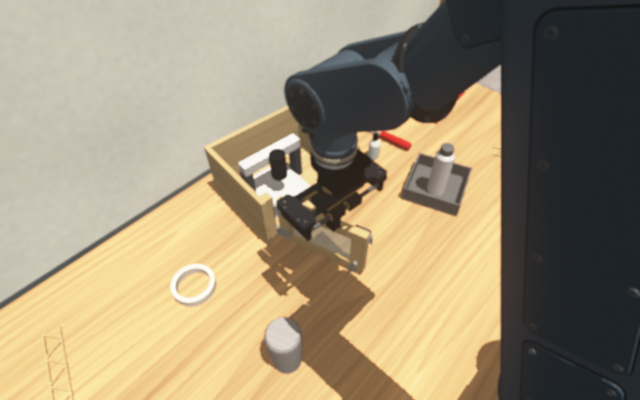

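View pics/top3z.png

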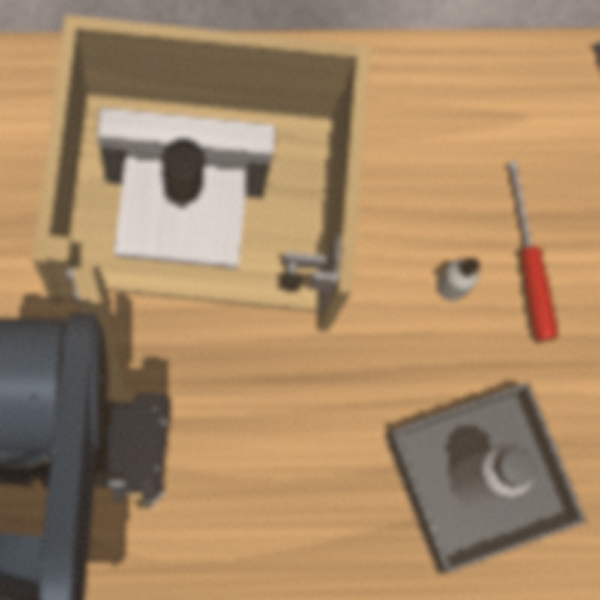

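```bash
python3 - <<'E'
from m import *
t=load('top3'); 
print(onz(t,260+515/3,70+466/3,.161))
s=load('side3'); print(onz(s,448,149,.161))
E
```

```text
[ 0.4649975  -0.30822314  0.161     ]
[ 0.4593282  -0.30293809  0.161     ]
```

servo_tool:
  steps: [0,-0.001,0,0.03,0,0,-0.001,0,0.06,0,0,-0.001,0,0.09,0,0,-0.001,0,0.108,0,0,-0.001,0,0.116,0,0,-0.001,0,0.116,0]

```text
time: 11.22
position: [0.4818, 0.0942, 0.2875]
tool_rot: [0.061, 0.998, -0.0, -0.0]
ft_force: [-0.1, -0.6, 1.2]
grip_width: 0.0005
```

```bash
python3 - <<'E'
from h import *
o=get_obs(); p=o['position']; q=o['tool_rot']
yaw=-.125; X=np.array([np.cos(yaw),np.sin(yaw)]);Y=np.array([-X[1],X[0]])
H=np.array([.659,.0886])
for a in np.arange(1.2,-.01,-.06):
    u=-np.sin(a)*X-np.cos(a)*Y; n=-np.cos(a)*X+np.sin(a)*Y
    d=.010*np.cos(a)+.015*np.sin(a)
    w=H+.172*u+d*n
    dd=R.from_quat(q).inv().apply(np.r_[w,.287]-p); print(round(a,2),np.round(w,4),np.round(dd,4))
E
```

```text
1.2 [0.4879 0.0638] [-0.0098 -0.0294  0.0005]
1.14 [0.4896 0.0538] [-0.0128 -0.0392  0.0005]
1.08 [0.492  0.0438] [-0.0163 -0.0488  0.0005]
1.02 [0.4949 0.034 ] [-0.0205 -0.0582  0.0005]
0.96 [0.4985 0.0242] [-0.0252 -0.0674  0.0005]
0.9 [0.5027 0.0147] [-0.0305 -0.0764  0.0005]
0.84 [0.5074 0.0053] [-0.0364 -0.0851  0.0005]
0.78 [ 0.5128 -0.0038] [-0.0429 -0.0935  0.0005]
0.72 [ 0.5188 -0.0125] [-0.0499 -0.1014  0.0005]
0.66 [ 0.5253 -0.021 ] [-0.0574 -0.109   0.0005]
0.6 [ 0.5324 -0.0291] [-0.0654 -0.1162  0.0005]
0.54 [ 0.54   -0.0367] [-0.0739 -0.1228  0.0005]
0.48 [ 0.5482 -0.0439] [-0.0829 -0.1289  0.0005]
0.42 [ 0.5568 -0.0506] [-0.0922 -0.1345  0.0005]
0.36 [ 0.5659 -0.0567] [-0.102  -0.1395  0.0004]
0.3 [ 0.5753 -0.0623] [-0.1121 -0.1439  0.0004]
0.24 [ 0.5852 -0.0673] [-0.1225 -0.1477  0.0004]
0.18 [ 0.5954 -0.0717] [-0.1331 -0.1508  0.0004]
0.12 [ 0.6059 -0.0754] [-0.144  -0.1532  0.0004]
0.06 [ 0.6167 -0.0785] [-0.1551 -0.1549  0.0004]
-0.0 [ 0.6276 -0.0808] [-0.1662 -0.1558  0.0004]
```

servo_tool:
  steps: [0,-0.003,-0.006,0,0,0,-0.005,-0.012,0,0,0,-0.007,-0.017,0,0,0,-0.008,-0.021,0,0,0,-0.009,-0.025,0,0,0,-0.01,-0.029,0,0,0,-0.011,-0.033,0,0,0,-0.012,-0.037,0,0,0,-0.014,-0.042,0,0,0,-0.016,-0.048,0,0]

```text
time: 12.48
position: [0.4918, 0.0451, 0.2878]
tool_rot: [0.061, 0.998, 0.0, 0.0]
ft_force: [0.5, 0.4, 0.5]
grip_width: 0.0004
```

```bash
python3 - <<'E'
from h import *
for n in('side','top'): c=snap(n,n+'4.png')
for n,b in(('side',(90,290,200,400)),('top',(70,270,260,460))):
    a=cv2.imread(f'pics/{n}4.png')[b[0]:b[1],b[2]:b[3]]; cv2.imwrite(f'pics/{n}4z.png',cv2.resize(a,(600,600),interpolation=cv2.INTER_CUBIC))
E
```

```text
(no output)
```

View pics/side4z.png

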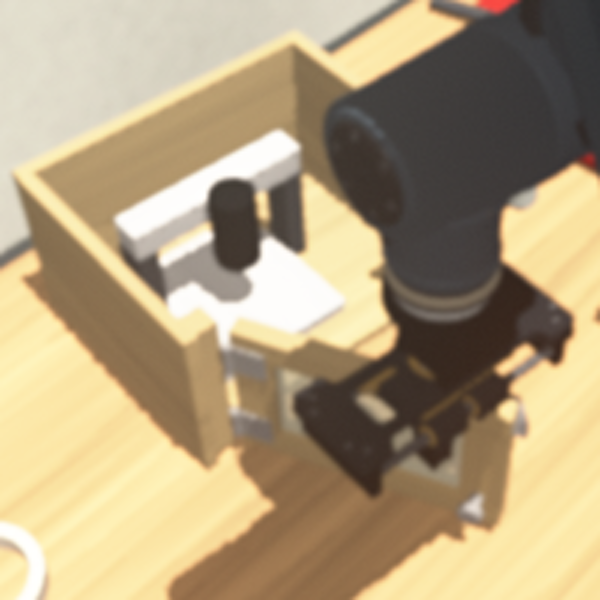

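View pics/top4z.png

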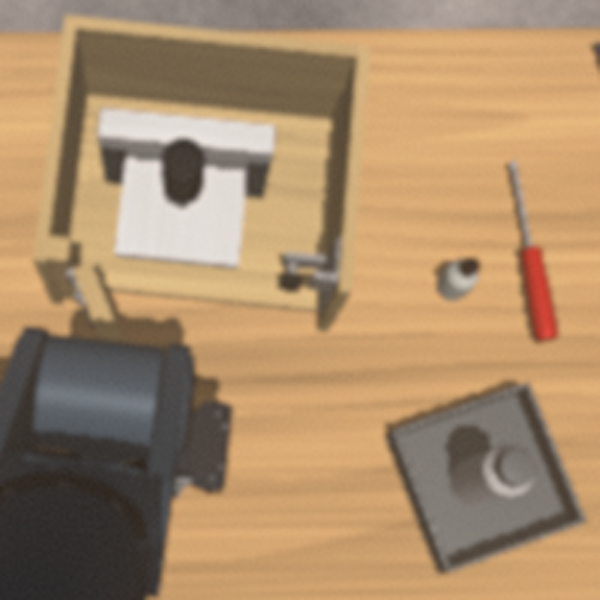

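servo_tool:
  steps: [0,-0.002,-0.005,0,0,0,-0.005,-0.012,0,0,0,-0.009,-0.019,0,0,0,-0.013,-0.026,0,0,0,-0.018,-0.034,0,0,0,-0.024,-0.042,0,0,0,-0.03,-0.049,0,0,0,-0.037,-0.056,0,0,0,-0.043,-0.062,0,0,0,-0.049,-0.068,0,0,0,-0.054,-0.072,0,0,0,-0.058,-0.075,0,0]

```text
time: 14.08
position: [0.5404, -0.0364, 0.2877]
tool_rot: [0.061, 0.998, 0.0, -0.0]
ft_force: [-1.1, 0.1, -0.5]
grip_width: 0.0007
```

servo_tool:
  steps: [0,-0.004,-0.003,0,0,0,-0.009,-0.006,0,0,0,-0.015,-0.01,0,0,0,-0.022,-0.0135,0,0,0,-0.028,-0.0165,0,0,0,-0.033,-0.019,0,0,0,-0.038,-0.021,0,0]

```text
time: 14.95
position: [0.5756, -0.0618, 0.2877]
tool_rot: [0.061, 0.998, 0.0, -0.0]
ft_force: [-0.2, 0.1, -0.5]
grip_width: 0.0005
```

```bash
python3 - <<'E'
from h import *
print(get_obs()['position'],get_obs()['ft_force'])
for n in('side','top'): c=snap(n,n+'5.png')
for n,b in(('side',(90,290,200,400)),('top',(70,270,260,460))):
    a=cv2.imread(f'pics/{n}5.png')[b[0]:b[1],b[2]:b[3]]; cv2.imwrite(f'pics/{n}5z.png',cv2.resize(a,(600,600),interpolation=cv2.INTER_CUBIC))
E
```

```text
[ 0.57561127 -0.06175339  0.28769658] [-0.18190838  0.07187157 -0.4938004 ]
```

View pics/side5z.png

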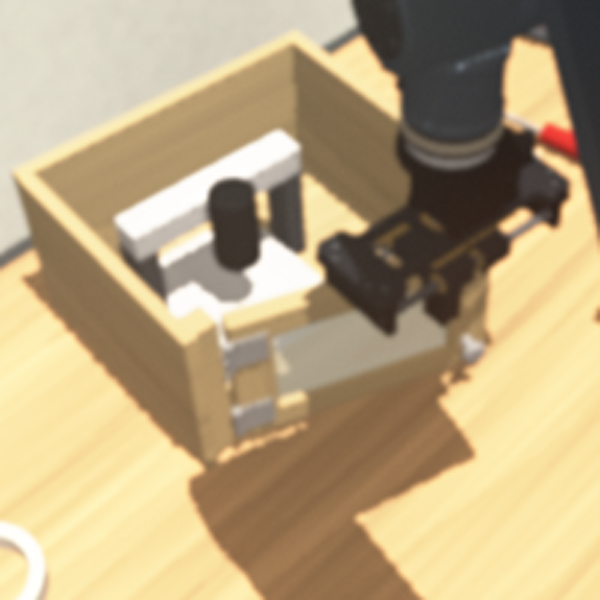

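View pics/top5z.png

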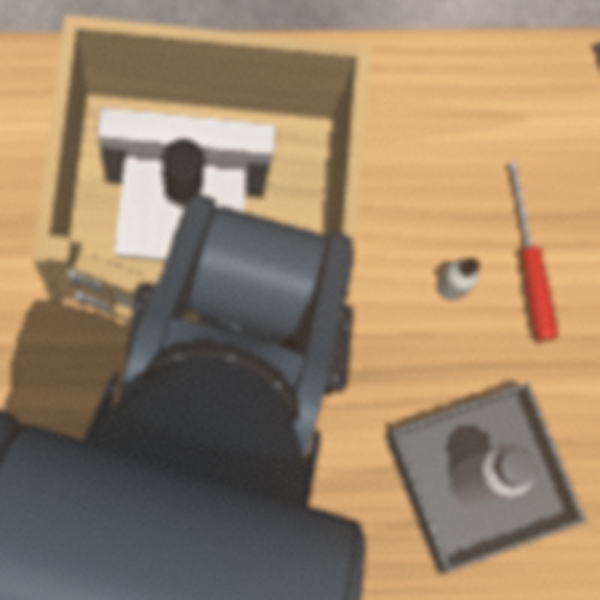

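servo_tool:
  steps: [0,-0.003,-0.001,0,0,0,-0.007,-0.003,0,0,0,-0.011,-0.004,0,0,0,-0.014,-0.005,0,0,0,-0.016,-0.006,0,0,0,-0.018,-0.006,0,0,0,-0.018,-0.006,0,0]

```text
time: 15.92
position: [0.5926, -0.0698, 0.2878]
tool_rot: [0.061, 0.998, -0.0, 0.0]
ft_force: [-0.2, -0.5, 0.3]
grip_width: 0.0005
```

servo_tool:
  steps: [0,-0.001,-0.0003,0,0,0,-0.002,-0.0005,0,0,0,-0.003,-0.001,0,0,0,-0.004,-0.001,0,0,0,-0.005,-0.0013,0,0,0,-0.006,-0.0015,0,0,0,-0.006,-0.0015,0,0]

```text
time: 16.8
position: [0.5984, -0.072, 0.2878]
tool_rot: [0.061, 0.998, -0.0, 0.0]
ft_force: [0.3, -0.8, 0.4]
grip_width: 0.0004
```

servo_tool:
  steps: [0,-0.001,-0.0003,0,0,0,-0.002,-0.0005,0,0,0,-0.003,-0.001,0,0,0,-0.004,-0.001,0,0,0,-0.004,-0.001,0,0]

```text
time: 17.42
position: [0.6022, -0.0735, 0.2878]
tool_rot: [0.061, 0.998, -0.0, 0.0]
ft_force: [0.4, -0.1, -1.0]
grip_width: 0.0006
```

servo_tool:
  steps: [0,-0.001,-0.0003,0,0,0,-0.002,-0.0005,0,0,0,-0.003,-0.0007,0,0,0,-0.003,-0.0007,0,0]

```text
time: 17.92
position: [0.6051, -0.0745, 0.2877]
tool_rot: [0.061, 0.998, -0.0, 0.0]
ft_force: [-0.3, 0.0, -0.2]
grip_width: 0.0
```

servo_tool:
  steps: [0,-0.001,-0.0003,0,0,0,-0.002,-0.0005,0,0,0,-0.003,-0.0007,0,0,0,-0.003,-0.0007,0,0]

```text
time: 18.42
position: [0.608, -0.0756, 0.2878]
tool_rot: [0.061, 0.998, -0.0, 0.0]
ft_force: [0.3, 0.6, -0.3]
grip_width: 0.0005
```

servo_tool:
  steps: [0,-0.001,-0.0003,0,0,0,-0.002,-0.0005,0,0,0,-0.003,-0.0005,0,0,0,-0.003,-0.0005,0,0]

```text
time: 18.92
position: [0.6109, -0.0765, 0.2878]
tool_rot: [0.061, 0.998, -0.0, 0.0]
ft_force: [-0.9, 0.2, 0.6]
grip_width: 0.0003
```

servo_tool:
  steps: [0,-0.001,-0.0002,0,0,0,-0.002,-0.0003,0,0,0,-0.003,-0.0004,0,0,0,-0.003,-0.0004,0,0]

```text
time: 19.42
position: [0.6139, -0.0772, 0.2878]
tool_rot: [0.061, 0.998, -0.0, 0.0]
ft_force: [0.7, 1.0, 0.1]
grip_width: 0.0003
```

servo_tool:
  steps: [0,-0.001,-0.0002,0,0,0,-0.002,-0.0003,0,0,0,-0.003,-0.0004,0,0,0,-0.003,-0.0004,0,0]

```text
time: 19.92
position: [0.6168, -0.078, 0.2878]
tool_rot: [0.061, 0.998, -0.0, 0.0]
ft_force: [-0.7, 0.9, 0.3]
grip_width: 0.0005
```

servo_tool:
  steps: [0,-0.001,-0.0001,0,0,0,-0.002,-0.0002,0,0,0,-0.002,-0.0002,0,0]

```text
time: 20.3
position: [0.618, -0.0782, 0.2877]
tool_rot: [0.061, 0.998, 0.0, -0.001]
ft_force: [-3.5, 0.6, 2.1]
grip_width: 0.0007
```

servo_tool:
  steps: [0,-0.001,-0.0001,0,0,0,-0.002,-0.0002,0,0,0,-0.002,-0.0002,0,0]

```text
time: 20.68
position: [0.6198, -0.0785, 0.2877]
tool_rot: [0.061, 0.998, 0.0, -0.001]
ft_force: [-4.8, 0.2, 4.2]
grip_width: 0.0007
```

servo_tool:
  steps: [0,-0.001,-0.0001,0,0,0,-0.002,-0.0002,0,0,0,-0.002,-0.0002,0,0]

```text
time: 21.05
position: [0.6216, -0.0789, 0.2877]
tool_rot: [0.061, 0.998, 0.0, -0.002]
ft_force: [-5.1, 1.1, 3.7]
grip_width: 0.0007
```

servo_tool:
  steps: [0,-0.001,-0.0001,0,0,0,-0.002,-0.0002,0,0,0,-0.002,-0.0002,0,0]

```text
time: 21.42
position: [0.6234, -0.0792, 0.2877]
tool_rot: [0.061, 0.998, 0.001, -0.002]
ft_force: [-5.6, 1.4, 3.7]
grip_width: 0.0006
```

servo_tool:
  steps: [0,-0.001,0,0,0,0,-0.0015,0,0,0,0,-0.0015,0,0,0]

```text
time: 21.8
position: [0.6247, -0.0793, 0.2877]
tool_rot: [0.061, 0.998, 0.001, -0.002]
ft_force: [-7.1, 0.9, 5.5]
grip_width: 0.0002
```

servo_tool:
  steps: [0,-0.001,0,0,0,0,-0.001,0,0,0]

```text
time: 22.05
position: [0.6255, -0.0794, 0.2877]
tool_rot: [0.061, 0.998, 0.001, -0.003]
ft_force: [-7.1, 1.2, 6.3]
grip_width: 0.0007
```

servo_tool:
  steps: [0,-0.001,0,0,0,0,-0.001,0,0,0]

```text
time: 22.3
position: [0.6263, -0.0795, 0.2877]
tool_rot: [0.061, 0.998, 0.001, -0.003]
ft_force: [-7.8, 1.3, 6.6]
grip_width: 0.0002
```

servo_tool:
  steps: [0,-0.001,0,0,0,0,-0.001,0,0,0]

```text
time: 22.55
position: [0.6272, -0.0797, 0.2877]
tool_rot: [0.061, 0.998, 0.001, -0.003]
ft_force: [-7.9, 0.6, 6.2]
grip_width: 0.0003
```

servo_tool:
  steps: [0,-0.001,0,0,0,0,-0.001,0,0,0]

```text
time: 22.8
position: [0.628, -0.0798, 0.2877]
tool_rot: [0.061, 0.998, 0.001, -0.004]
ft_force: [-9.3, 1.7, 6.9]
grip_width: 0.0002
```

servo_tool:
  steps: [0,-0.001,0,0,0,0,-0.001,0,0,0]

```text
time: 23.05
position: [0.6288, -0.0798, 0.2877]
tool_rot: [0.06, 0.998, 0.001, -0.004]
ft_force: [-9.4, 1.3, 7.3]
grip_width: 0.0007
```

servo_tool:
  steps: [0,-0.001,0,0,0,0,-0.001,0,0,0]

```text
time: 23.3
position: [0.6296, -0.0799, 0.2877]
tool_rot: [0.06, 0.998, 0.001, -0.004]
ft_force: [-9.9, 2.7, 8.3]
grip_width: 0.0004
```

servo_tool:
  steps: [0,-0.001,0,0,0,0,-0.001,0,0,0]

```text
time: 23.55
position: [0.6304, -0.08, 0.2877]
tool_rot: [0.06, 0.998, 0.001, -0.005]
ft_force: [-10.9, 1.0, 8.4]
grip_width: 0.0001
```

servo_tool:
  steps: [0,0,0,-0.001,0,0,0,0,-0.001,0]

```text
time: 23.8
position: [0.6304, -0.08, 0.2878]
tool_rot: [0.06, 0.998, 0.001, -0.005]
ft_force: [-9.2, 1.0, 3.3]
grip_width: 0.0008
```

Relieving the vertical friction worked: the upward force dropped from 8.4 to 3.3 N. I'll carry on feeling the door home.

servo_tool:
  steps: [0,-0.001,0,-0.0003,0,0,-0.001,0,-0.0003,0]

```text
time: 24.05
position: [0.6309, -0.0801, 0.2877]
tool_rot: [0.06, 0.998, 0.001, -0.006]
ft_force: [-10.4, 0.9, 3.4]
grip_width: 0.0004
```

servo_tool:
  steps: [0,-0.0007,0,-0.0003,0,0,-0.0007,0,-0.0003,0]

```text
time: 24.3
position: [0.6313, -0.0801, 0.2878]
tool_rot: [0.06, 0.998, 0.001, -0.006]
ft_force: [-11.6, 0.8, 3.2]
grip_width: 0.0002
```

servo_tool:
  steps: [0,-0.0007,0,-0.0003,0,0,-0.0007,0,-0.0003,0]

```text
time: 24.55
position: [0.6348, -0.0808, 0.2888]
tool_rot: [0.061, 0.998, 0.0, -0.001]
ft_force: [-3.8, 1.0, -3.5]
grip_width: 0.0005
```

```bash
python3 - <<'E'
from h import *
o=get_obs();print(o['position'],o['tool_rot'],o['ft_force'])
w=R.from_quat(o['tool_rot']).apply([0,0,.17]);print(w+o['position'])
for n in('side','top'): c=snap(n,n+'6.png')
for n,b in(('side',(90,290,200,400)),('top',(70,270,260,460))):
    a=cv2.imread(f'pics/{n}6.png')[b[0]:b[1],b[2]:b[3]]; cv2.imwrite(f'pics/{n}6z.png',cv2.resize(a,(600,600),interpolation=cv2.INTER_CUBIC))
E
```

```text
[ 0.63482484 -0.08080078  0.28878833] [ 6.07990206e-02  9.98149632e-01  2.55932592e-04 -8.52253877e-04] [-3.77164502  1.03440404 -3.45333267]
[ 0.6345409  -0.08069631  0.1187886 ]
```

View pics/side6z.png

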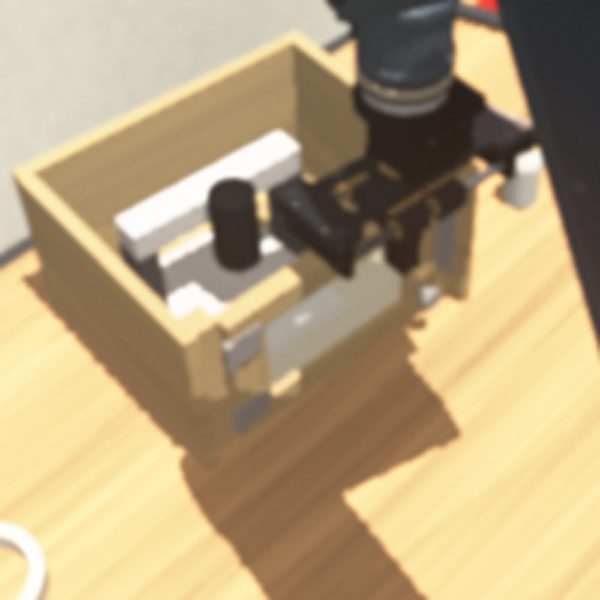

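Snap: the push dropped from about 12 N to 3.8 N and the tool jumped 3.5 mm forward. I'll back off slowly, then look.

servo_tool:
  steps: [0,0.001,0,0,0,0,0.002,0,0,0,0,0.003,0,0,0,0,0.004,0,0,0,0,0.006,0,0,0,0,0.01,0,0,0,0,0.02,0,0,0,0,0.04,0,0,0,0,0.06,0,0,0,0,0.06,0,-0.04,0,0,0.06,0,-0.09,0]

```text
time: 26.02
position: [0.5745, -0.0735, 0.3793]
tool_rot: [0.061, 0.998, 0.001, -0.002]
ft_force: [1.2, 0.2, -0.0]
grip_width: 0.0007
```

servo_tool:
  steps: [0,0.02,0.03,0,0,0,0.04,0.07,0,0,0,0.05,0.12,0,0,0,0.06,0.18,0,0,0,0.07,0.24,0,0,0,0.08,0.3,0,0,0,0.09,0.35,0,0,0,0.09,0.4,0,0,0,0.09,0.43,0,0,0,0.09,0.45,0,0]

```text
time: 27.28
position: [0.5404, 0.3852, 0.3794]
tool_rot: [0.06, 0.998, -0.0, -0.0]
ft_force: [0.1, -0.5, -0.4]
grip_width: 0.0006
```

```bash
python3 - <<'E'
from h import *
o=get_obs();print(o['time'],o['position'],o['ft_force'])
for n in('side','top'): c=snap(n,n+'7.png')
for n,b in(('side',(90,290,200,400)),('top',(70,270,260,460))):
    a=cv2.imread(f'pics/{n}7.png')[b[0]:b[1],b[2]:b[3]]; cv2.imwrite(f'pics/{n}7z.png',cv2.resize(a,(600,600),interpolation=cv2.INTER_CUBIC))
E
```

```text
27.275 [0.54042407 0.38515507 0.37938196] [ 0.07969585 -0.54638174 -0.37329794]
```

View pics/side7z.png

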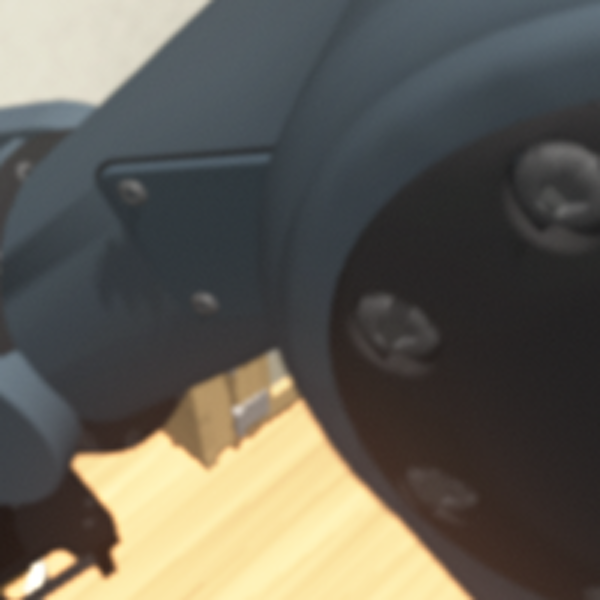

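View pics/top7z.png

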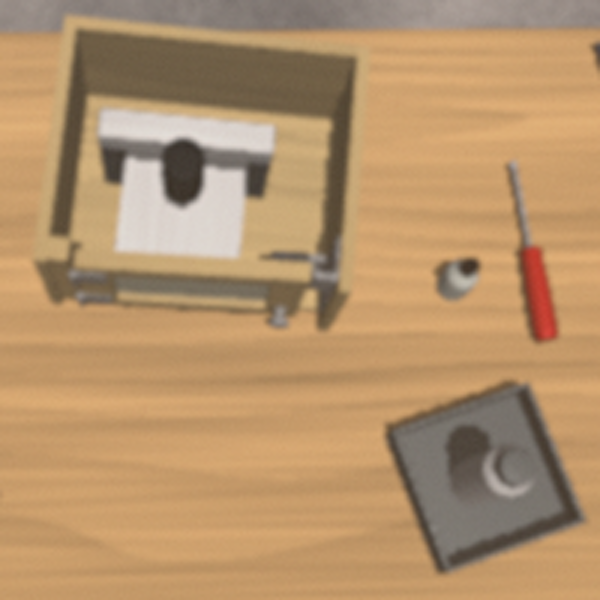

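View pics/side7.png

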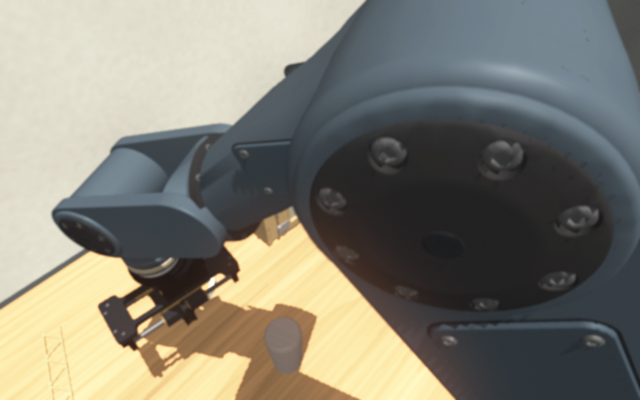

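```bash
python3 - <<'E'
from m import *
a=cv2.imread('pics/top7.png')[140:185,270:385]; cv2.imwrite('pics/top7zz.png',cv2.resize(a,(800,313),interpolation=cv2.INTER_CUBIC))
E
```

```text
(no output)
```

View pics/top7zz.png

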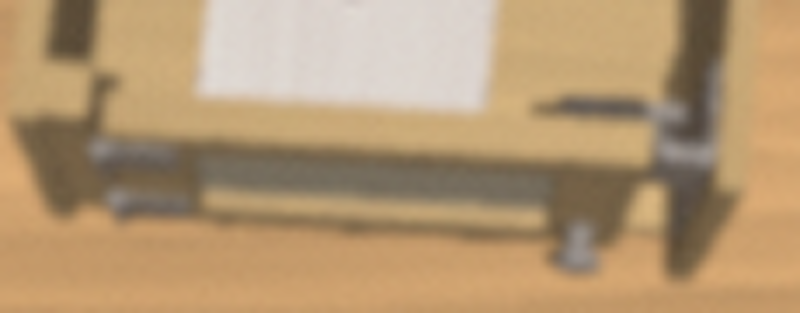

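```bash
python3 - <<'E'
from m import *
t=load('top7'); P=lambda x,y:onz(t,270+x/6.957-.4,140+y/6.957-.4,.15)[:2]
A=P(100,138);B=P(650,170);print(A,B)
d=B-A; yaw=-.125; X=np.array([np.cos(yaw),np.sin(yaw)]);Y=np.array([-X[1],X[0]])
print('angle',np.arctan2(-d@X,-d@Y), np.linalg.norm(d))
# wall top front corners this picture
W1=onz(t,270+12/6.957-.4,140+118/6.957-.4,.16)[:2];W2=onz(t,270+742/6.957-.4,140+192/6.957-.4,.16)[:2];print(W1,W2)
d=W2-W1;print(np.arctan2(-d@X,-d@Y))
E
```

```text
[0.6557369  0.08703794] [ 0.63964166 -0.13223424]
angle -0.05172841233091127 0.219862110491638
[0.6614844  0.12084237] [ 0.62745317 -0.16700729]
-0.007320557633335568
```

```bash
python3 -c "
from h import *
print(hand_in())"
```

```text
the job is handed in; nothing more can be done
None
```

The can is standing upright in the tray and the guard door is latched shut. I handed the job in at about 27 s. `hand_in` gives no verdict, so the result rests on the checks below.

**Can:** I gripped it in the doorway, lowered it into the tray and let go. The top view puts it about 5 mm from the tray centre and the side view about 12 mm. Both are well inside the 50 mm limit.

**Door:** I swung it shut with closed fingers and pressed it in steps of about 1 mm. The total measured force peaked at about 14 N. It then dropped from 12 N to about 5 N and the tool jumped 3.5 mm forward, which I took as the latch snapping in.

**Last checks:**
- **Latch:** After I backed off, the last top view put the door at about -0.05 rad. It had not sprung back towards its angle before the snap. I could not see the bolt or bumper travel directly, so the latch is judged from the force drop and the door's resting angle.
- **Robot:** It was clear of everything, with less than 1 N at the wrist.
- **Other things:** The tumbler, bottle and screwdriver looked unmoved. The arm hid the tape roll in the last side view, and I did not check it in the last top view. It was in place in the earlier views, and the fingers stayed well above it.

**Unexpected:** An upward friction force of about 8 N built up on the fingers while pressing. I relieved it by raising the tool 1 mm.

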